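# Sweep the tube carriers up to the feed head and shut the retaining bar

## Robot

A 6-joint arm with a two-finger parallel gripper is mounted at the origin on the work surface; the furniture and walls round the work are solid. World frame = base frame: x ahead of the robot, y to its left, z up, the work surface at z = 0. Lengths are in m, angles in rad, forces in N, time in s.
With the tool pointing down it reaches from about 0.275 to 0.875 m from the base axis. Payload 12.5 kg.
Tool frame: the origin (TCP) lies at the very end of the fingers, on their centre line; the grasp point (between the pads) lies 19 mm behind it; x points along the fingers, y is the direction in which the jaws open and shut, and the axes are right-handed (so a half turn about x gives the same grasp; the last joint's range is limited). The gripper opens to 85 mm and grips with 20 to 120 N. Pads are 22 mm wide; open, the fingers measure 114 mm over their backs; the gripper's body (76 mm by 85 mm) begins 54 mm behind the grasp point. The pads swing forward as they close: fully open they stand 13 mm farther back than shut.
Start: joints at [-1.411, 0.351, 1.652, -0, 1.139, -0.085], TCP at [0.133, -0.534, 0.231] pointing down, gripper open.
Joint ranges: [-2.75, 2.75], [-0.79, 2.1], [0.01, 2.65], [-1.57, 4.71], [0.07, 3.14], [-2.87, 2.87]. Speed limits (rad/s): [2.22, 2.22, 2.79, 3.14, 3.14, 3.14].

## Interface

Orientations are given as a 3x3 rotation matrix whose columns are the frame's x, y, z axes.
In Python, from bench import manip gives the robot as it stands. Calls block until the motion is done:
- manip.move_ptp(position, orientation): joint-space move of the TCP to a pose.
- manip.move_l(position, attitude=None, max_speed=0.15): straight line of the TCP; attitude=None keeps the orientation; max_speed is the mean speed in m/s.
- manip.move_j(angles): joint-space move.
- manip.set_gripper(opening, effort=None): opening from 0.0 (shut) to 1.0 (fully open); effort is the grip in N (None keeps the last); returns when the fingers have stopped.
- manip.dwell(seconds).
- manip.inverse_kinematics(position, orientation): joint angles nearest the present ones, or None.
- manip.grab_frame(name): name is "scene" or "top"; returns (picture, depth): 400x640x3 uint8, red, green, blue; 400x640 float32, m along the optical axis (not along the pixel's ray), 0 where there is no reading.
- manip.get_calibration(name): a dict with "camera_matrix" (3x3 intrinsics, pixels), "R" (3x3) and "t" (3): a world point X has camera coordinates R X + t. Camera axes: x right, y down, z forward; pixel columns grow to the right and rows downward; lengths in m; the calibration is good to about 2 mm. A picture is of the moment at which its call begins. get_calibration takes no time and is no camera call.
A pose or a line that the arm cannot do raises manip.Unreachable and nothing moves.
- manip.sign_off(): hands the job in, once; it reports no verdict.
Trained networks look in the newest picture that a camera, given by its name, has taken for a name from the list of things; names that differ only in an ending like _2 or _b are one class to them, and where a whole thing is asked for, a point or a joint stands for the part that bears it (a point fixed in the world has none). Each returns a list of dicts, best first, with "confidence" (0 to 1); they miss things now and then, are a little off and sometimes report something else, mostly with a low value. They report only what shows in the picture. A call takes as long as a camera call.
- manip.look_for(camera, name): "at" ([x, y, z] in m, in world coordinates, good to about 4 mm: the middle of the surface that is visible of it).
Readings, each from a call of its own:
- manip.current_time(): time.
- manip.current_qpos(): joint angles.
- manip.current_joint_vel(): joint speeds.
- manip.current_joint_torque(): joint torques, N m.
- manip.current_ee_pos(): TCP position.
- manip.current_tcp_rot(): TCP orientation.
- manip.current_force(): force on the tool from outside, world axes, zero at the start.
- manip.current_ft_torque(): the same for the moment, N m.
- manip.current_grip_width(): opening from 0.0 (shut) to 1.0 (fully open).
Only numpy, scipy, OpenCV 4.12 (cv2) and the standard library are available. Lean on these libraries where they do the work, as an engineer would, in place of code of your own. Each camera call takes 0.05 s, during which the arm holds its last target. There are 200 camera calls.

## Task

Load the analyser's sample loader: with closed fingers, sweep the three ivory tube carriers that stand apart in its lane along to the grey feed head, until they stand upright and tight together, flat against its dark intake. Then push the retaining bar over by its blue tab and press it fully down, so that it lies level across the lane behind the last carrier. Slide the carriers only, never pick one up or tip one, leave everything else on the bench where it is, and move clear at the end.

Things in the scene. Friction and masses are not known exactly. Their poses are not given: they have to be found in the camera images.
- loader: sample loader fixed to the bench: ivory lane with low rails, ending at a grey feed head. Origin at bench height; y axis along the lane to the head (the robot's left), x across it away from the robot, z up. Deck 8 mm above the bench, y = -200 (open end) to +100 mm; rails' inner faces at x = -98 and +98 mm, tops at z = 22 mm. Head: y = 100 to 200 mm, 218 mm wide, 112 mm tall
- lane_end (a point): foot of the head's flat intake face (loader y = +100 mm), middle of the lane, at deck height, loader axes. Three carriers tight against the face take up the last 96 mm of the lane; the shut bar lies 101 to 111 mm from the face
- carrier_c1_mid (a point): ivory tube carrier (block of wells) standing loose in the lane: 32 mm thick along the lane, 181 mm long across it, 78 mm tall, 0.1 kg; four clear-topped tubes stand 18 mm above it. Point: its centre, 47 mm above the bench; x axis through the thickness, y along the length, z up. The deck is slick. Pushed at mid-length with the fingertips 20 to 30 mm above the deck it slides upright and square; pushed high it tips
- carrier_b2_mid (a point): ivory tube carrier (block of wells) standing loose in the lane: 32 mm thick along the lane, 181 mm long across it, 78 mm tall, 0.1 kg; two clear-topped tubes stand 18 mm above it. Point: its centre, 47 mm above the bench; x axis through the thickness, y along the length, z up. The deck is slick. Pushed at mid-length with the fingertips 20 to 30 mm above the deck it slides upright and square; pushed high it tips
- carrier_a1_mid (a point): ivory tube carrier (block of wells) standing loose in the lane: 32 mm thick along the lane, 181 mm long across it, 78 mm tall, 0.1 kg; no tubes in it. Point: its centre, 47 mm above the bench; x axis through the thickness, y along the length, z up. The deck is slick. Pushed at mid-length with the fingertips 20 to 30 mm above the deck it slides upright and square; pushed high it tips
- bar (a joint): angle of the retaining bar, rad: 0 = open, standing beside the robot-side rail, leaning 0.1 rad towards the robot; grows as the bar tips over the lane; 0.1 = upright, 1.67 = its stop: shut, level across the lane. Stiff hinge: takes about 1 N at the tab and stays where left. A carrier standing under it keeps it from shutting
- bar_pin (a point): the bar's hinge pin, 50 mm above the bench (loader x = -115, y = -6 mm). Axes: x along the bar from pin to tip, y along the lane to the head, z out of the face that is up when shut (towards the robot when open). The bar is 123 mm from pin to tip, 10 mm wide, 8 mm thick; the pin's post is 58 mm tall
- bar_tab (a point): middle of the free part of the blue finger tab at the bar's end, on the face to push (up when shut, towards the robot when open), 108 mm from the pin and 18 mm to the side of the bar's middle line, away from the feed head; tab 32 mm along the bar, 36 mm wide, 10 mm thick. Axes as bar_pin
- tray_b: flat ivory carrier tray, 205 x 218 x 20 mm, left front; leave alone. Origin: centre of its underside
- carrier_a4: spare empty carrier standing in that tray, 32 x 181 x 78 mm; leave alone. Origin: centre of its underside
- carrier_a5: second spare empty carrier in that tray; leave alone. Origin: centre of its underside
- rack_blue: black tube rack with blue-capped tubes, 215 x 112 x 113 mm, at the left by the wall; leave alone. Origin: centre of its underside
- cap_tub: clear tub of yellow caps, 185 x 159 x 74 mm, right front; leave alone. Origin: centre of its underside
- marker_cap: cap of the marker, 59 x 25 x 16 mm, lying before the loader; leave alone. Origin: centre of its underside
- marker: black marker lying on top of the feed head, 116 x 49 x 16 mm; leave alone. Origin: centre of its underside
- glasses_brow (a point): middle of the brow bar of black safety glasses, 20 mm above the bench; the glasses measure 175 x 146 x 48 mm, lie in front of the robot, temples towards it; leave alone

How it is judged:
By the outcome, as a careful person would: the job done as asked, in the order asked, and still so for the second after the job is handed in, with the robot touching nothing.
It also fails if it takes over 48 s, if anything falls off the work surface, if the arm or the gripper's body presses on something with over 40 N, if the wrist force passes 120 N, or if a joint passes its speed limit or range.

## Working session

There is one attempt and no reset: what is moved stays moved. The work goes in short steps, each a Python script; the robot and the scene stay as the last script left them, time stands still between calls to the robot, and variables do not carry over. Pictures are saved under pics/ and viewed, about 8 in all and at most 12, crops included, and the job is handed in when it is done.

```bash
mkdir -p pics
cat > h.py <<'E'
from bench import manip as m
import numpy as np, cv2
def snap(cam,name,crop=None):
    p,d=m.grab_frame(cam)
    q=p if crop is None else p[crop[0]:crop[1],crop[2]:crop[3]]
    if crop is not None:
        s=min(800/q.shape[1],600/q.shape[0]); q=cv2.resize(q,None,fx=s,fy=s,interpolation=cv2.INTER_CUBIC)
    cv2.imwrite('pics/'+name,q[...,::-1]); return p,d
def cloud(cam,d):
    c=m.get_calibration(cam);K=np.array(c["camera_matrix"]);R=np.array(c["R"]);t=np.array(c["t"])
    v,u=np.mgrid[:d.shape[0],:d.shape[1]]
    P=np.stack([(u-K[0,2])/K[0,0]*d,(v-K[1,2])/K[1,1]*d,d],-1)
    return (P-t)@R
E
python3 - <<'E'
from h import *
np.set_printoptions(precision=4,suppress=True)
for c in("scene","top"):
    p,d=snap(c,c+'0.png'); np.save(c+'0.npy',cloud(c,d))
    k=m.get_calibration(c); print(c,-np.array(k["R"]).T@np.array(k["t"]))
    for n in("loader","carrier_c1_mid","carrier_b2_mid","carrier_a1_mid","bar","bar_pin","bar_tab","lane_end","marker_cap"):
        try: print(n,[(np.round(r["at"],3).tolist(),round(r["confidence"],2)) for r in m.look_for(c,n)[:4]])
        except Exception as e: print(n,e)
print(m.current_time(),m.current_tcp_rot())
E
```

```text
scene [-0.1655  0.4692  0.8559]
loader [([0.473, 0.074, 0.092], 0.61)]
carrier_c1_mid [([0.514, -0.029, 0.081], 0.62)]
carrier_b2_mid [([0.575, -0.183, 0.064], 0.6)]
carrier_a1_mid [([0.54, -0.106, 0.074], 0.57)]
bar [([0.437, -0.1, 0.146], 0.44)]
bar_pin [([0.437, -0.105, 0.148], 0.52)]
bar_tab [([0.434, -0.097, 0.146], 0.73)]
lane_end [([0.476, 0.074, 0.09], 0.97)]
marker_cap [([0.354, 0.07, 0.025], 0.72)]
top [0.1981 0.0925 1.3696]
loader [([0.537, -0.017, 0.009], 0.92), ([0.281, 0.27, 0.004], 0.47)]
carrier_c1_mid [([0.542, -0.031, 0.084], 0.59)]
carrier_b2_mid [([0.565, -0.19, 0.082], 0.82), ([0.283, 0.269, 0.001], 0.72), ([0.258, 0.273, 0.077], 0.71)]
carrier_a1_mid [([0.558, -0.103, 0.081], 0.78)]
bar [([0.44, -0.105, 0.168], 0.58)]
bar_pin [([0.439, -0.104, 0.166], 0.42)]
bar_tab [([0.44, -0.103, 0.17], 0.48), ([0.54, -0.018, 0.011], 0.16)]
lane_end [([0.537, -0.01, 0.012], 0.79), ([0.354, 0.059, 0.024], 0.55)]
marker_cap [([0.378, -0.088, 0.016], 0.61)]
1.0 [[ 0.      0.2424 -0.9702]
 [-0.     -0.9702 -0.2424]
 [-1.      0.     -0.    ]]
```

View pics/scene0.png

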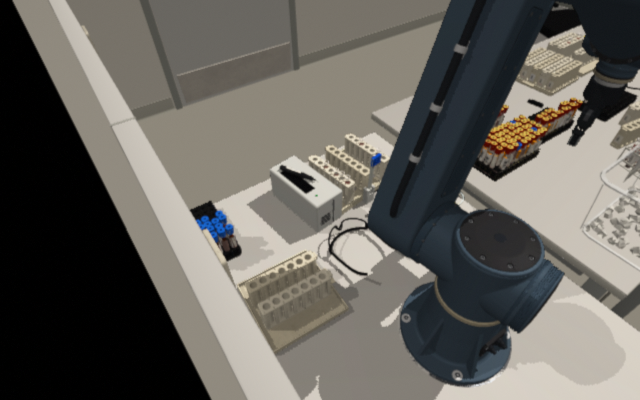

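View pics/top0.png

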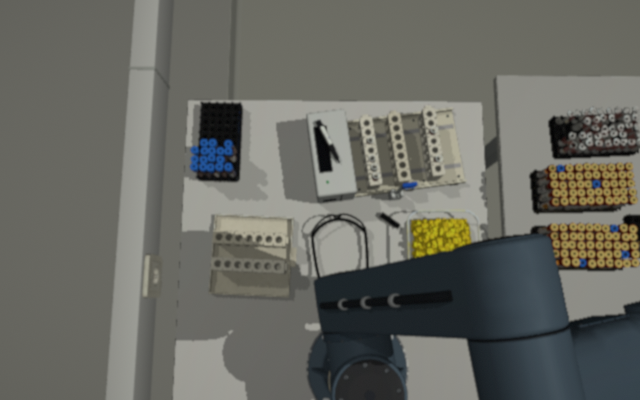

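The top view shows the head at about (330,155), the three carriers at columns 367, 398 and 432, the blue tab at (408,186) and the marker cap at (388,219). Next I'll fit the loader and carriers from depth.

Run:
```python
import numpy as np,cv2
np.set_printoptions(precision=4,suppress=True)
C=np.load('top0.npy');S=np.load('scene0.npy')
im=cv2.imread('pics/top0.png')
def rect(P,n):
    r=cv2.minAreaRect((P[:,:2]*1000).astype(np.float32)); print(n,len(P),np.round(r[0],1),np.round(r[1],1),round(r[2],2),'z',P[:,2].mean())
    return r
X,Y,Z=C[...,0],C[...,1],C[...,2]
m=(Z>.104)&(Z<.118)&(X>.38)&(X<.72)&(Y>0)&(Y<.25)
m=cv2.morphologyEx(m.astype(np.uint8),cv2.MORPH_OPEN,np.ones((3,3)))>0
rect(C[m],'head')
m=((Z>.075)&(Z<.103)&(X>.42)&(X<.72)&(Y>-.35)&(Y<.06)).astype(np.uint8)
n,l,st,_=cv2.connectedComponentsWithStats(m)
for i in range(1,n):
    if st[i,4]>60: rect(C[l==i],'c%s'%st[i])
B=(im[...,0].astype(int)-im[...,2]>60)&(X>.38)&(X<.5)&(Y>-.25)&(Y<0)
print('tab',B.sum(),C[B].mean(0),C[B].min(0),C[B].max(0))
# deck extent & bench level
m=(abs(Z-.008)<.004)&(X>.42)&(X<.72)&(Y>-.3)&(Y<-.2); print('deck',C[m].min(0),C[m].max(0))
m=(X>.44)&(X<.68)&(Y>-.33)&(Y<-.215); print(np.histogram(Z[m],bins=np.arange(-.01,.05,.004)))
m=(Z>.03)&(X>.40)&(X<.47)&(Y>-.15)&(Y<-.03); print('bar/post', C[m].min(0),C[m].max(0))
```

```text
head 2978 [534.2  68.8] [219.1 100. ] 7.97 z 0.11260572946327942
c[422 105  23  71 766] 766 [ 574.1 -192.7] [188.3  34.6] 6.74 z 0.0860189777419128
c[387 110  24  72 725] 725 [ 560.7 -104.2] [189.5  33.2] 8.2 z 0.08573062259568362
c[359 114  23  72 734] 734 [549.3 -31.9] [188.9  33.5] 7.98 z 0.08611997300798095
tab 55 [ 0.4378 -0.1136  0.1733] [ 0.4331 -0.13    0.1601] [ 0.4434 -0.0993  0.1815]
deck [ 0.422  -0.2999  0.004 ] [ 0.7076 -0.2004  0.012 ]
(array([  8, 256, 920, 768, 727, 401,  67,  41,  42,  13,   0,   0,   1,
         0]), array([-0.01 , -0.006, -0.002,  0.002,  0.006,  0.01 ,  0.014,  0.018,
        0.022,  0.026,  0.03 ,  0.034,  0.038,  0.042,  0.046]))
bar/post [ 0.4294 -0.1321  0.0301] [ 0.47   -0.0302  0.1815]
```

```bash
cat >> h.py <<'E'
th=np.radians(8.0)
XL=np.array([np.cos(th),np.sin(th),0]);YL=np.array([-np.sin(th),np.cos(th),0]);ZL=np.array([0,0,1.])
O=np.array([.5342,.0688,0])-.150*YL
def W(x,y,z): return O+(x*XL+y*YL)/1000+ZL*z/1000
def ori(t,s=1):
    a=np.sin(t)*YL-np.cos(t)*ZL; j=s*XL
    return np.column_stack([a,j,np.cross(a,j)])
def toL(p):
    d=(np.asarray(p)-O)*1000; return np.round([d@XL,d@YL,d[2]],1)
E
python3 - <<'E'
from h import *
np.set_printoptions(precision=3,suppress=True)
t=np.radians(15);q0=np.array(m.current_qpos())
best=None
for s in(1,-1):
    q=m.inverse_kinematics(W(1,-158,230),ori(t,s)); print(s,q)
    ok=all(m.inverse_kinematics(W(*p),ori(t,s)) is not None for p in((1,-158,30),(1,-5,30),(1,-80,260)))
    ok2=all(m.inverse_kinematics(W(*p),ori(0,s)) is not None for p in((-165,-26,270),(-150,-26,150),(-10,-26,50)))
    print(ok,ok2)
    if q is not None and ok and ok2:
        c=np.abs(np.array(q)-q0).max()
        if best is None or c<best[0]: best=(c,s)
s=best[1]; open('s.txt','w').write(str(s)); R=ori(t,s)
m.set_gripper(0.0)
m.move_ptp(W(1,-158,230),R)
m.move_l(W(1,-158,30),max_speed=.2)
print(m.current_time(),m.current_grip_width(),toL(m.current_ee_pos()),m.current_force())
snap('top','t1.png',(80,240,280,500))
E
```

```text
1 [-0.548  0.565  1.346  0.204  1.402 -0.739]
True True
-1 [-0.548  0.565  1.346  0.204  1.402  2.402]
True True
4.8417 0.0019516858918722953 [   1.6 -158.5   31.2] [ 0.047 -0.379 -0.304]
```

View pics/t1.png

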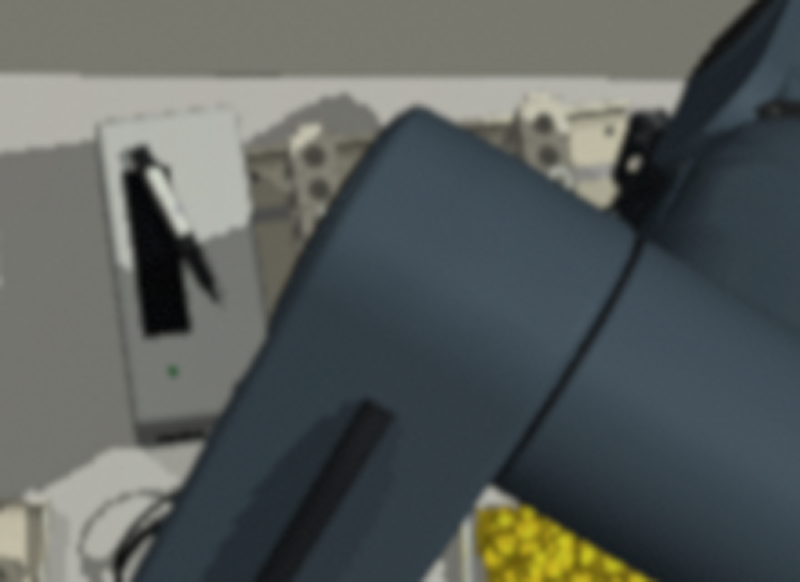

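The fingers, at about (650,150), stand clear behind the last carrier, and the lane ahead is as measured. Now I'll sweep.

Run:
```python
from h import *
np.set_printoptions(precision=2,suppress=True)
f=lambda:float(np.array(m.current_force())@YL)
m.move_l(W(1,-136,30),max_speed=.1)
m.move_l(W(1,-15,30),max_speed=.045)
print(m.current_time(),toL(m.current_ee_pos()),f())
y=-15
while y<2:
    y+=1.5; m.move_l(W(1,y,30),max_speed=.03); v=f(); print(y,toL(m.current_ee_pos()),round(v,2))
    if abs(v)>4: break
print(m.current_time())
snap('top','t2.png',(80,240,280,500)); p,d=snap('scene','s2.png',(130,230,240,400))
```

```text
8.1 [  1.  -15.1  30. ] -0.3915371656733592
-13.5 [  1.  -13.4  30. ] -0.62
-12.0 [  1.  -11.8  30. ] 0.67
-10.5 [  1.  -10.4  30. ] -0.48
-9.0 [ 1.  -8.9 30. ] 0.03
-7.5 [ 1.  -7.4 30. ] 0.19
-6.0 [ 1.  -5.9 30. ] -0.89
-4.5 [ 1.  -5.2 30. ] -5.63
9.85
```

View pics/s2.png

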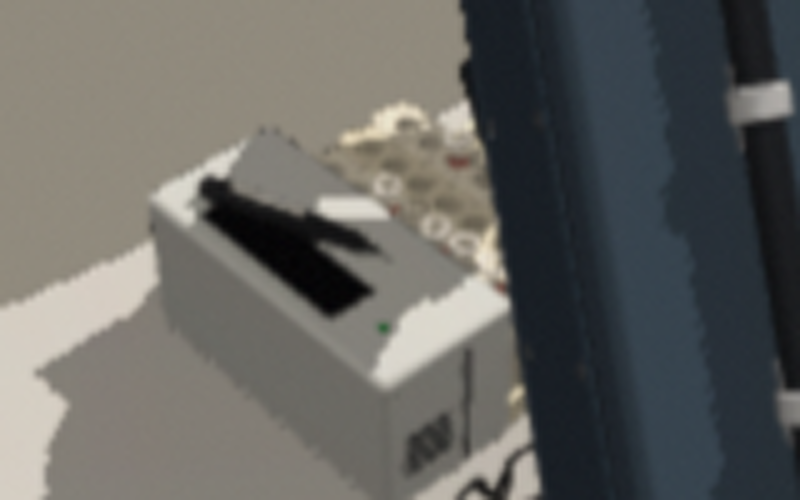

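The carriers met the face at the expected position (5.6 N), and the scene view shows them packed next to the head at (400,170). I'll back off, lift and move to the robot side of the bar, then look.

Run:
```python
from h import *
s=int(open('s.txt').read())
m.move_l(W(1,-12,30),max_speed=.05)
m.move_l(W(1,-80,32),max_speed=.15)
m.move_l(W(1,-110,270),max_speed=.25)
p,d=snap('top','t3.png',(80,240,280,500)); C=cloud('top',d); np.save('t3.npy',C)
X,Y,Z=C[...,0],C[...,1],C[...,2]
L=(C-O)*1000; lx=L@XL; ly=L@YL; lz=L[...,2]
mk=(lz>70)&(lz<108)&(abs(lx)<105)&(ly>-20)&(ly<99)
for a in range(-90,90,30):
    k=mk&(lx>a)&(lx<a+30); print(a,k.sum(),np.round(np.percentile(ly[k],[1,3,50,97,99]),1) if k.sum()>5 else '',np.round(np.percentile(lz[k],[5,50,95]),1) if k.sum()>5 else '')
print(m.current_time())
```

```text
-90 222 [ 4.4  5.5 31.6 68.9 73.7] [76.4 86.7 91.6]
-60 354 [ 5.   6.6 45.1 94.5 96.5] [ 78.6  86.5 105.4]
-30 335 [ 4.7  6.3 48.  95.8 97. ] [77.5 86.3 92.4]
0 371 [ 4.7  6.2 47.8 95.4 97.3] [ 75.8  86.4 103.3]
30 346 [ 4.8  6.5 48.8 95.5 97.2] [76.8 86.1 91.5]
60 353 [ 4.6  6.6 48.8 95.7 96.7] [75.7 86.  91.2]
12.0083
```

View pics/t3.png

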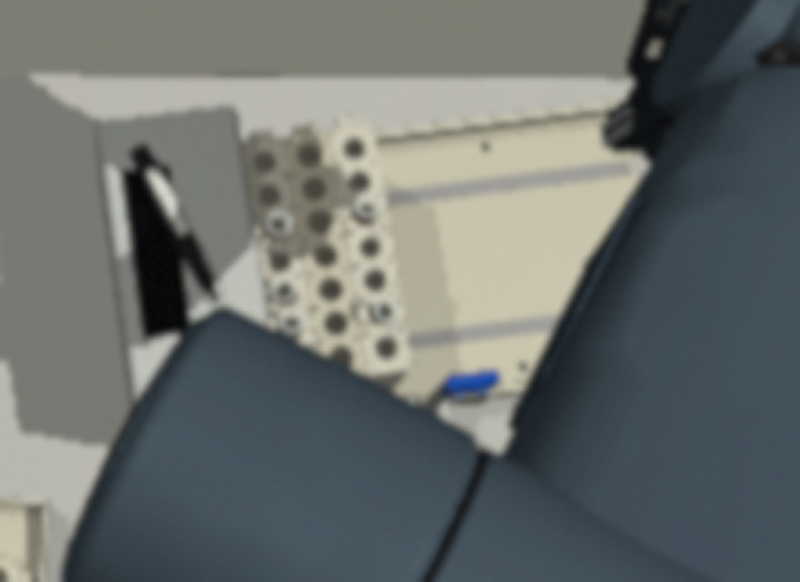

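The carriers stand upright, square and tight against the face, with the rear edge at loader y ≈ 4.5 mm. The blue tab is at (470,383). Next is the bar.

Run:
```python
from h import *
np.set_printoptions(precision=2,suppress=True)
s=int(open('s.txt').read()); w=14.5; r=104; h=5; Y=-26
def P(phi): 
    F=np.array([-115+r*np.sin(phi)-h*np.cos(phi),50+r*np.cos(phi)+h*np.sin(phi)])
    return W(F[0]-w*np.cos(phi),Y,F[1])
F=lambda:np.array([float(np.dot(m.current_force(),a)) for a in(XL,YL,ZL)])
m.move_ptp(W(-170,Y,270),ori(0,s))
m.move_l(W(-170,Y,150),max_speed=.2)
print(m.current_time(),F())
for phi in np.linspace(-.1,1.45,12):
    m.move_l(P(phi),max_speed=.08); f=F(); print(round(phi,2),toL(m.current_ee_pos()),f)
    if np.abs(f).max()>20: print('stop');break
print(m.current_time())
snap('top','t4.png',(80,240,280,500)); snap('scene','s4.png',(130,230,240,400))
```

```text
13.55 [-0.11  0.09  0.37]
-0.1 [-144.6  -25.9  153.2] [-0.7   0.62  0.1 ]
0.04 [-130.2  -26.   154.1] [ 0.04 -0.37  0.02]
0.18 [-115.3  -25.9  153. ] [ 0.38  0.15 -0.07]
0.32 [-100.3  -25.9  150. ] [-0.58  0.37 -0.81]
0.46 [-85.7 -25.9 145. ] [-0.05 -0.3   0.73]
0.6 [-71.9 -25.9 138.1] [-0.2  -0.39  0.24]
0.75 [-58.8 -25.9 129.5] [-0.24  0.58 -0.04]
0.89 [-46.8 -25.9 119.3] [ 0.58 -0.19  0.04]
1.03 [-36.2 -25.9 107.8] [-0.03  0.95  0.5 ]
1.17 [-27.1 -25.9  95. ] [-1.1  -0.43  0.13]
1.31 [-19.7 -25.9  81.4] [-0.53  1.33  0.16]
1.45 [-14.3 -25.9  66.9] [-0.45 -0.76  0.19]
17.7833
```

View pics/t4.png

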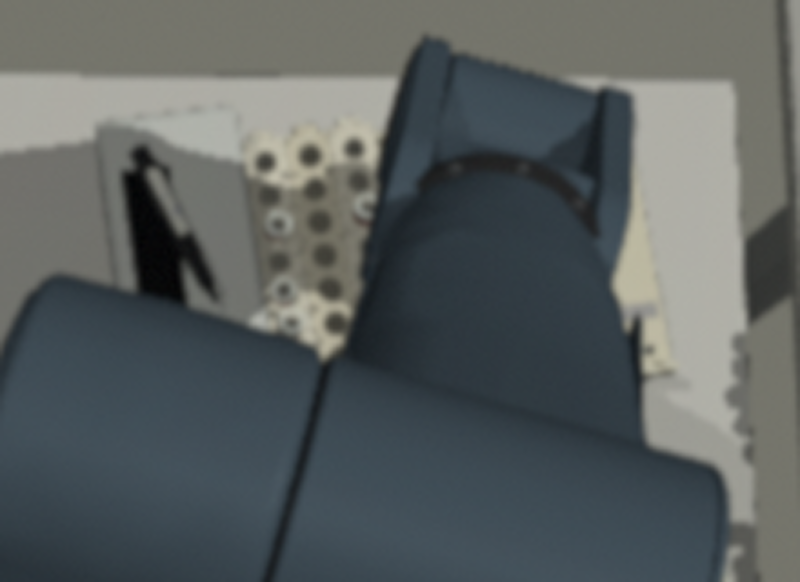

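The arm hides the bar at (500,250), but the carriers at (260–370,150–330) look undisturbed. I'll press down until the bar meets its stop, then retreat and look.

Run:
```python
from h import *
np.set_printoptions(precision=2,suppress=True)
z=64.
while z>46:
    m.move_l(W(-12,-26,z),max_speed=.05); f=np.array(m.current_force()); print(z,toL(m.current_ee_pos()),f)
    if abs(f[2])>10: break
    z-=1.5 if z>58 else 1
m.move_l(W(-12,-28,70),max_speed=.1)
m.move_l(W(-12,-60,280),max_speed=.25)
m.move_ptp(W(-60,-330,300),ori(0,int(open('s.txt').read())))
print(m.current_time(),m.current_force())
p,d=snap('top','t5.png',(80,240,280,500)); C=cloud('top',d)
L=(C-O)*1000; lx=L@XL; ly=L@YL; lz=L[...,2]
for a in range(-115,15,15):
    k=(lx>a)&(lx<a+15)&(ly>-9)&(ly<-3)&(lz>30); print('bar',a,k.sum(),np.median(lz[k]) if k.any() else '')
im=p.astype(int);B=(im[...,2]-im[...,0]>60)&(abs(lx+5)<80)&(abs(ly+20)<60)
print('tab',B.sum(),np.percentile(lx[B],[3,50,97]),np.percentile(ly[B],[3,50,97]),np.percentile(lz[B],[3,50,97]))
mk=(lz>70)&(lz<108)&(abs(lx)<105)&(ly>-20)&(ly<99)
for a in range(-90,90,30):
    k=mk&(lx>a)&(lx<a+30); print(a,np.percentile(ly[k],[1,50,99]),np.median(lz[k]))
snap('scene','s5.png',(130,230,240,400))
```

```text
64.0 [-12.  -26.   63.9] [ 0.69  0.24 -0.07]
62.5 [-12.1 -26.   62.5] [-0.31 -0.28  0.31]
61.0 [-12.  -26.   60.9] [-0.55 -0.39  0.1 ]
59.5 [-12.1 -26.   59.4] [0.07 0.1  0.08]
58.0 [-12.1 -26.   57.9] [-0.38 -0.59  0.05]
57.0 [-12. -26.  57.] [ 0.21 -0.22  0.38]
56.0 [-12.1 -26.   55.9] [ 0.21 -0.49  0.69]
55.0 [-11.9 -26.   55.1] [-0.27 -0.25  1.75]
54.0 [-11.8 -26.1  54.8] [-3.2   1.01 11.82]
22.5083 [ 0.11 -0.42 -0.69]
bar -115 0 
bar -100 0 
bar -85 0 
bar -70 0 
bar -55 1 56.26592543842896
bar -40 11 55.28759489038257
bar -25 16 54.41057100534465
bar -10 13 54.85854638889583
bar 5 4 56.95218171291003
tab 110 [-22.43 -10.8    1.99] [-32.43 -19.63  -5.05] [49.74 55.68 61.27]
-90 [25.3  68.66 97.69] 86.62158521125131
-60 [ 4.93 53.27 97.43] 87.12180776350243
-30 [ 4.63 48.66 96.82] 86.7099780267841
0 [ 4.78 46.86 97.22] 86.47916965924927
30 [ 4.73 49.7  97.46] 86.40157363163858
60 [ 4.76 48.96 96.9 ] 86.22056759206446
```

View pics/t5.png

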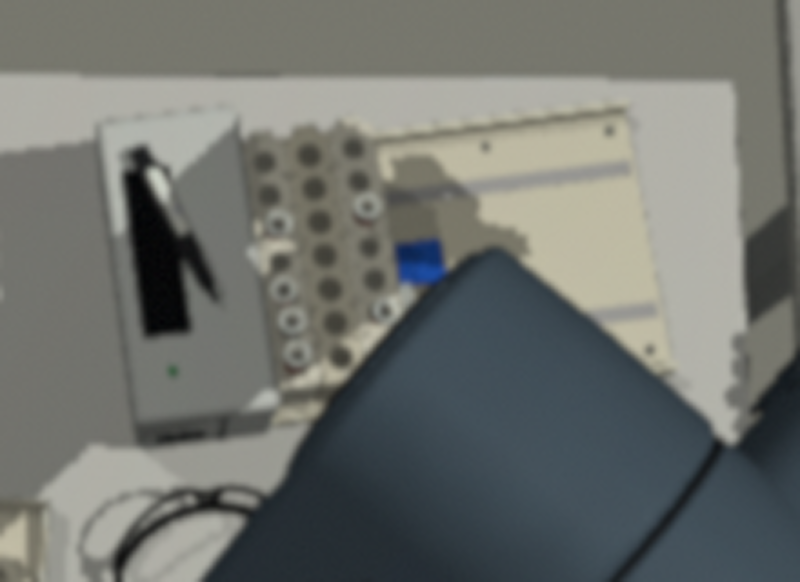

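View pics/s5.png

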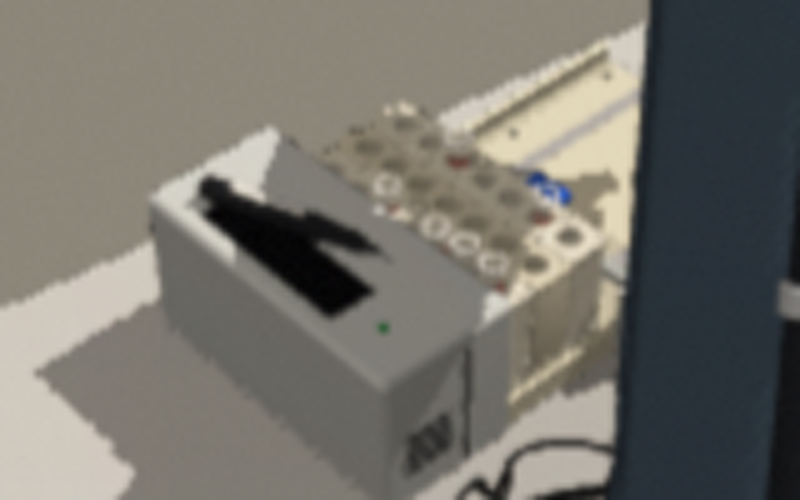

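The bar is down on its stop with the tab level at z ≈ 55 mm (tab at (420,262)). The carriers are unchanged and the arm is clear.

```bash
python3 -c "
from h import *
m.dwell(.3);print(m.current_time(),m.sign_off())"
```

```text
the job is handed in; nothing more can be done
22.9083 None
```

The loader is loaded and the job was handed in at 22.9 s, inside the 48 s limit.

- **Carriers:** I swept all three along with closed fingers, contacting about 25 mm above the deck, until they met the intake face at 5.6 N. Depth checks before and after moving the bar showed them upright and square. They fill the lane from loader y ≈ 4.7 to 97 mm or more, matching the 96 mm stack.
- **Bar:** I pushed it over by the blue tab and pressed down until it hit a hard stop at 12 N with the fingertip at z = 54.8 mm. Its visible half then measured about 55 mm high, which is level. The arm hid the half nearest the hinge from the camera, so I didn't check that part.
- **Surroundings:** The marker was still on the feed head in the last pictures. I saw no contact with anything else, though I did not measure every bystander object again. The arm ended well above and clear of the bench, with only noise on the force reading.

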